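# Send the capped jar through the date coder's one-way gate

## Robot

A 6-joint arm with a two-finger parallel gripper is mounted at the origin on the work surface. World frame = base frame: x ahead of the robot, y to its left, z up, the work surface at z = 0. Lengths are in mm, angles in rad, forces in N, time in s.
With the tool pointing down it reaches from about 350 to 800 mm from the base axis. Payload 7.3 kg.
Tool frame: the origin (TCP) lies midway between the tips of the shut fingers; the grasp point (between the pads) lies 19 mm behind it; z points along the fingers, x is the direction in which the jaws open and shut, and the axes are right-handed (so a half turn about z gives the same grasp; the last joint's range is limited). The gripper opens to 85 mm and grips with 20 to 120 N. Pads are 22 mm wide; open, the fingers measure 114 mm over their backs; the gripper's body (76 mm by 85 mm) begins 54 mm behind the grasp point. The pads swing forward as they close: fully open they stand 13 mm farther back than shut.
Start: joints at [1.099, 0.342, 1.524, -0, 1.275, -0.146], TCP at [168.022, 497.41, 192.122] pointing down, gripper open.
Joint ranges: [-2.53, 2.53], [-0.77, 2.02], [0.04, 2.7], [-1, 4.14], [0.28, 2.66], [-3.11, 3.11]. Speed limits (rad/s): [2.57, 2.57, 3.14, 3.14, 3.14, 3.14].

## Interface

Orientations are given as a rotation vector (axis times angle).
In Python, from station import goto, move_l, move_j, command_gripper, pause, ik, sense, get_image, get_calibration, MotionError, finish_job gives the robot as it stands. The module is installed in compiled form; this text tells all that it offers. Calls block until the motion is done:
- goto(position, orientation): joint-space move of the TCP to a pose.
- move_l(position, ori=None, vel=150, force_limit=None): straight line of the TCP; ori=None keeps the orientation; vel is the mean speed in mm/s. With force_limit (N) it stops when the force on the tool has changed by that much, and returns True; else False.
- move_j(angles): joint-space move.
- command_gripper(opening, strength=None): opening from 0.0 (shut) to 1.0 (fully open); strength is the grip in N (None keeps the last); returns when the fingers have stopped.
- pause(seconds).
- ik(position, orientation): joint angles nearest the present ones, or None.
- sense(): the state.
- get_image(name): name is "scene" or "top" or "wrist"; returns the picture (384x512x3 uint8, blue, green, red); there is no depth.
- get_calibration(name): a dict with "K" (3x3 intrinsics, pixels), "rvec" (rotation vector, rad) and "tvec" (3), from world to camera coordinates, as OpenCV has them. Camera axes: x right, y down, z forward; pixel columns grow to the right and rows downward; lengths in mm; the calibration is good to about 2 mm. A picture is of the moment at which its call begins: read the wrist's pose just before it. get_calibration takes no time and is no camera call; for the wrist camera it gives the pose at the moment of the call.
A pose or a line that the arm cannot do raises MotionError and nothing moves.
- finish_job(): hands the job in, once; it reports no verdict.
The state is a dict: "clock": time; "qpos": joint angles; "qd": joint speeds; "joint_efforts": joint torques, N m; "tcp_pos": TCP position; "ee_rot": TCP orientation; "ft_force": force on the tool from outside, world axes, zero at the start; "torque": the same for the moment, N m; "grip_width": opening from 0.0 (shut) to 1.0 (fully open).
Only numpy, scipy, OpenCV 4.12 (cv2) and the standard library are available. Lean on these libraries where they do the work, as an engineer would, in place of code of your own. Each camera call takes 0.05 s, during which the arm holds its last target. There are 200 camera calls.

## Task

Slide the capping clamp's jaw open by its black handle, lift the capped jar out and set it down upright in the mouth of the date coder's lane. Then push it along the lane floor, under the overhead head, until the sprung pawl has snapped shut behind it, and leave it standing there. Handle the glass jar gently, keep it upright, and do not disturb the loose things round about.

Things in the scene. Friction and masses are not known exactly. Their poses are not given: they have to be found in the camera images.
- clamp: Fixed capping clamp on a dark steel base plate 190 x 90 mm, 10 mm thick. Origin: at table height on the clamped jar's axis, z up; the jar stands on the plate, 10 mm above the origin. On +x a fixed notched aluminium jaw (76 mm wide in y, top 55 mm above the table); on -x the sliding jaw (60 mm wide), which opens along -x.
- jaw (a joint): Slide of the clamp's jaw in m: 0 closed on the jar (start 0 to 0.003), grows along the clamp's -x, stop at 0.045. Needs about 3 N and stays where left. Its steel lip (24 mm wide, 64 to 69 mm above the table) reaches 8 mm over the jar's shoulder when closed, so the jar cannot be lifted before the jaw has opened 10 mm; open it 25 mm or more.
- jaw_grip (a point): Top centre of the sliding jaw's black upright handle: a square post 16 x 16 mm, 55 mm tall, its top 85 mm above the table, sides along the clamp's x and y. Free on all sides but for the jaw block (top 69 mm) whose face is 37 mm away. Moves with the jaw (90 mm from the jar's axis when closed).
- jar: The capped amber glass jar, upright, about 0.3 kg. Body 54 mm diameter and 52 mm tall, then a 34 mm diameter neck, then an aluminium screw cap 44 mm diameter from 62 to 84 mm above its underside. Origin: centre of the underside; z up. It stands in the clamp, gripped easily by the cap along the clamp's y.
- gate: Fixed date-coder gate: a lane along +x, away from the robot, under a grey head on two posts. Origin: at table height on the lane's centre line, below the head's front (-x) face; y across the lane, z up. Steel lane floor: top 6 mm above the table, x -140 to +65 mm. Rails straight, 62 mm apart from x -60 to 62 mm (the -y one 42 mm tall, +y 18), flaring (18 mm tall) to 86 mm at the mouth.
- head_front (a point): Middle of the lower front edge of the overhead head, above the gate's origin, 105 mm above the table. The head spans gate x 0 to 45 mm, y -70 to 70 mm, 105 to 180 mm above the table; its posts x 10 to 40 mm, |y| 52 to 64 mm. An upright gripper hits it; one tilted 30 to 45 degrees with shut fingertips leading can push until the tips are about 10 mm beneath it.
- lane_mouth (a point): Point on the lane floor (6 mm above the table) at gate x = -60 mm, y = 0: a good place for the middle of the jar when it is set down, clear of the pawl and open above.
- stop (a point): Point on the face of the end stop, a low bar across the lane under the head (gate x = 54.5 mm, its top 26 mm above the table). A jar touching it has its axis at gate x = 27 mm and its rear at x = 0. Push the jar low (20 to 30 mm above the table) and at the middle of its rear, within 3 mm of the lane's centre line; a push well off-centre wedges it. Past the pawl takes 5 to 10 N.
- pawl (a joint): Angle in rad of the sprung steel pawl: 0 when sprung out across the lane (its rest, also its start), up to 0.85 when folded against the +y rail. The jar pushes it aside (about 0.5 or more) as it goes by; its spring (1 to 3 N at the tip) shuts it behind the jar. It needs the fingers out of its way to shut.
- pawl_tip (a point): Tip of the pawl, half way up it. The pawl is a bar 32 mm long, 5 mm thick, 20 to 36 mm above the table, on a pin over the +y rail (gate x = -28, y = +35 mm), at rest slanting down the lane so that its tip lies at about x = -10, y = +13 mm in the gate's frame. Jar behind it (towards +x) cannot come back.
- open_jar: Loose bystander: an amber jar like the other but without cap, standing free; origin at the centre of its underside. Leave it where it is.
- cap: Loose bystander: a spare aluminium cap, 44 mm diameter, 16 mm tall; origin at the centre of its underside. Leave it where it is.
- spoon: Loose bystander: a steel spoon lying flat; origin at the centre of its underside. Leave it where it is.
- tall_bottle: Loose bystander: tall amber bottle, 60 mm diameter, 150 mm tall; origin at the centre of its underside. Leave it where it is.
- beaker: Loose bystander: white cup, 70 mm diameter, 85 mm tall; origin at the centre of its underside. Leave it where it is.
- tape: Loose bystander: tape roll, 90 mm diameter, 24 mm tall; origin at the centre of its underside. Leave it where it is.
- clear_bottle: Loose bystander: clear bottle, 52 mm diameter, 120 mm tall; origin at the centre of its underside. Leave it where it is.
Things that resemble listed ones, but are neither listed nor needed, are in the scene too. Leave any purple look-alike of the clamp alone.

How it is judged (in metres and radians):
On the way, in this order (a step that is already met when the one before it is completed fails the run):
1. the clamp's jaw is slid open (value of joint jaw above 0.012 m), for 0.1 s.
2. the jar is lifted out of the clamp (z of jar in the frame of clamp above 0.05 m), for 0.1 s.
3. the jar, standing in the lane, pushes the pawl aside (value of joint pawl above 0.3 rad and x of jar in the frame of gate between -0.06 and 0.022 m and y of jar in the frame of gate between -0.015 and 0.015 m and z of jar in the frame of gate below 0.012 m), for 0.02 s.
At the end, for the whole second after the job is handed in: The jar stands upright (within 0.1 rad) and at rest on the lane floor between the pawl and the end stop (its axis 10 to 34 mm inside the head's front face, within 15 mm of the lane's centre line), and the pawl has sprung back out behind it (within 0.1 rad of its rest) (x of jar in the frame of gate between 0.01 and 0.034 m and y of jar in the frame of gate between -0.015 and 0.015 m and z of jar in the frame of gate below 0.012 m and angle between jar's own z axis and vertical below 0.1 rad and value of joint pawl below 0.1 rad and linear speed of jar below 0.02 m/s); the robot touches nothing.
It fails at once if the jar is tipped by more than 35 degrees (angle between jar's own z axis and vertical above 0.61 rad).
It fails at once if the jar is struck hard or dropped on the gate (over 80 N) (contact force between jar and gate above 80 N).
It fails at once if the jar is let fall from more than about 25 mm (linear speed of jar above 0.7 m/s and contact force between the fingers and jar below 0.1 N).
It fails at once if a bystander is shifted by more than 40 mm (distance of any of open_jar, cap, spoon, tall_bottle, beaker, tape, clear_bottle from where it was at the start of the episode above 0.04 m).
It also fails if it takes over 69 s, if anything falls off the work surface, if the arm or the gripper's body presses on something with over 40 N, if the wrist force passes 120 N, or if a joint passes its speed limit or range.

## Working session

There is one attempt and no reset: what is moved stays moved. The work goes in short steps, each a Python script; the robot and the scene stay as the last script left them, time stands still between calls to the robot, and variables do not carry over. Pictures are saved under pics/ and viewed, about 8 in all and at most 12, crops included, and the job is handed in when it is done.

```bash
mkdir -p pics
cat > h.py <<'E'
import numpy as np, cv2
from station import *
def ray(cal,uv):
    K=np.array(cal["K"]);R=cv2.Rodrigues(np.array(cal["rvec"],float))[0];t=np.array(cal["tvec"],float).ravel()
    d=R.T@np.linalg.inv(K)@np.array([uv[0],uv[1],1.]);return -R.T@t,d
def onz(cal,uv,z):
    c,d=ray(cal,uv);return c+d*(z-c[2])/d[2]
def proj(cal,P):
    return cv2.projectPoints(np.array(P,float).reshape(-1,3),np.array(cal["rvec"],float),np.array(cal["tvec"],float),np.array(cal["K"],float),None)[0].reshape(-1,2)
def tri(c1,u1,c2,u2):
    a,d=ray(c1,u1);b,e=ray(c2,u2);s=np.linalg.lstsq(np.c_[d,-e],b-a,rcond=None)[0]
    p,q=a+d*s[0],b+e*s[1];return (p+q)/2,np.linalg.norm(p-q)
def down(yaw):  # tool z down, tool x at yaw in world
    x=np.array([np.cos(yaw),np.sin(yaw),0]);z=np.array([0,0,-1.]);R=np.c_[x,np.cross(z,x),z]
    return cv2.Rodrigues(R)[0].ravel()
E
python3 - <<'E'
from h import *
for n in("top","scene"):
    im=get_image(n);cv2.imwrite(f"pics/{n}0.png",cv2.resize(im,(800,600),interpolation=cv2.INTER_CUBIC));cv2.imwrite(f"pics/{n}_raw.png",im)
    c=get_calibration(n);print(n,ray(c,(256,192)))
E
```

```text
top (array([ 420.42204507,   14.94390655, 1076.01690671]), array([ 0.08362235, -0.02125393, -0.99635211]))
scene (array([929.77073709, 400.21043024, 871.94225061]), array([-0.43725284, -0.40740643, -0.80182532]))
```

View pics/top0.png

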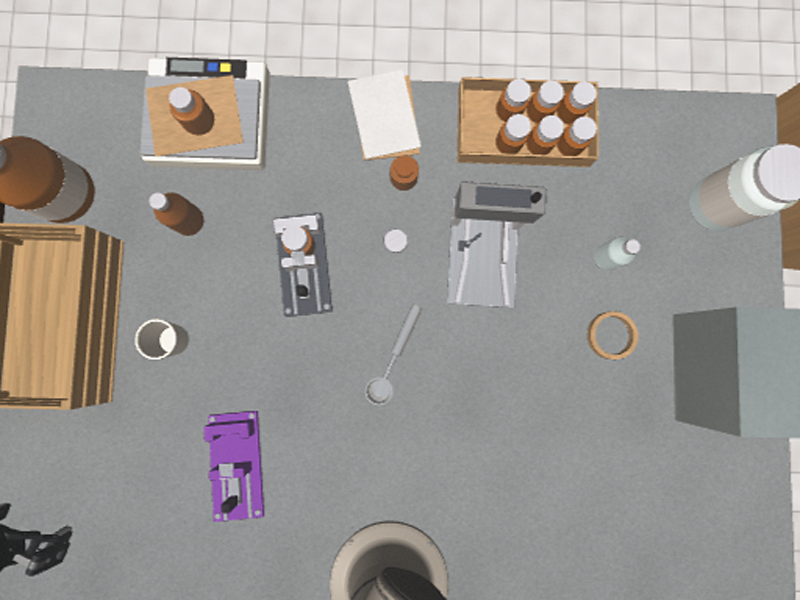

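View pics/scene0.png

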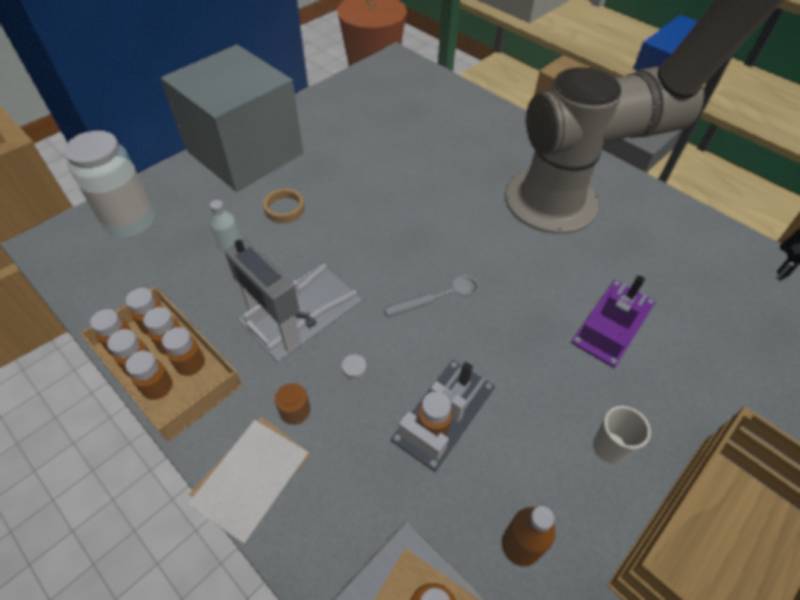

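The top view shows the clamp's base with corners at about (275,217), (320,212), (331,312) and (285,317). The jar's cap is at (295,238) and the black handle at (302,291). The gate's lane runs from its mouth at (482,305) to the head at (500,200), with the pawl at (468,241). The spoon lies at (395,350) and the cap at (395,240). The scene view agrees.

Run:
```python
from h import *
c=get_calibration("top");s=get_calibration("scene");k=1/1.5625
P=lambda u,v,z:onz(c,(u*k,v*k),z).round(1)
for q in[(275,217),(320,212),(331,312),(285,317)]:print("plate",P(*q,10))
print("cap",P(295,238,94),"handle",P(302,291,85))
for q in[(448,303),(515,306),(455,222),(518,222)]:print("lane",P(*q,6))
for q in[(458,213),(543,219),(460,182),(546,187)]:print("head",P(*q,105 if q[1]>200 else 180))
for q in[(395,240,16),(404,180,52),(380,390,5),(418,308,5),(632,247,120),(613,336,24),(158,340,85),(160,202,150)]:print(q,P(*q))
cal=get_calibration("wrist");st=sense();T=np.array(st["tcp_pos"]);o,d=ray(cal,(256,192))
R=cv2.Rodrigues(np.array(st["ee_rot"],float))[0];print("wristcam in tool",R.T@(o-T),R.T@d,st["clock"],cal["K"])
# trial reach
for p,y in(((520,120,250),0),((560,-80,250),0)):print(ik(p,down(y)),ik(p,down(np.pi/2)))
```

```text
plate [661.2 233.4  10. ]
plate [673.6 148.7  10. ]
plate [483.8 120.8  10. ]
plate [472.1 206.   10. ]
cap [606.1 179.8  94. ] handle [514.6 165.1  85. ]
lane [507.1 -98.8   6. ]
lane [ 504.9 -226.2    6. ]
lane [ 663.3 -109.5    6. ]
lane [ 667.1 -231.     6. ]
head [ 656.9 -103.   105. ]
head [ 651.  -252.1  105. ]
head [689.8 -96.3 180. ]
head [ 686.2 -236.3  180. ]
(395, 240, 16) [622.8   4.7  16. ]
(404, 180, 52) [728.6  -8.5  52. ]
(380, 390, 5) [341.3  25.    5. ]
(418, 308, 5) [496.1 -42.3   5. ]
(632, 247, 120) [ 603.2 -402.2  120. ]
(613, 336, 24) [ 452.5 -406.1   24. ]
(158, 340, 85) [423.1 407.9  85. ]
(160, 202, 150) [648.7 393.8 150. ]
wristcam in tool [   0.4407426   -79.0547835  -181.60949963] [0.01112932 0.32394125 0.94611904] 0.1 [[341.68799257   0.         252.3045306 ]
 [  0.         341.68799257 188.83028133]
 [  0.           0.           1.        ]]
[ 8.31447184e-02  3.19990675e-01  1.39538036e+00 -4.44089210e-16
  1.42622162e+00  8.31447184e-02] [ 8.31447184e-02  3.19990675e-01  1.39538036e+00 -4.44089210e-16
  1.42622162e+00 -1.48765161e+00]
[-2.77368443e-01  3.82165258e-01  1.30398531e+00 -4.44089210e-16
  1.45544208e+00 -2.77368443e-01] [-2.77368443e-01  3.82165258e-01  1.30398531e+00 -4.44089210e-16
  1.45544208e+00 -1.84816477e+00]
```

Run:
```python
from h import *
import json
o=down(np.pi/2)
for n,p in(("gate",(530,-165,200)),("clamp",(500,160,220))):
    goto(p,o);pause(.3);c=get_calibration("wrist");im=get_image("wrist")
    json.dump({k:np.array(v).tolist() for k,v in c.items()},open(n+".json","w"));cv2.imwrite(f"pics/{n}_raw.png",im)
    cv2.imwrite(f"pics/{n}.png",cv2.resize(im,(800,600),interpolation=cv2.INTER_CUBIC));print(sense()["clock"])
```

```text
3.1167
4.7083
```

View pics/gate.png

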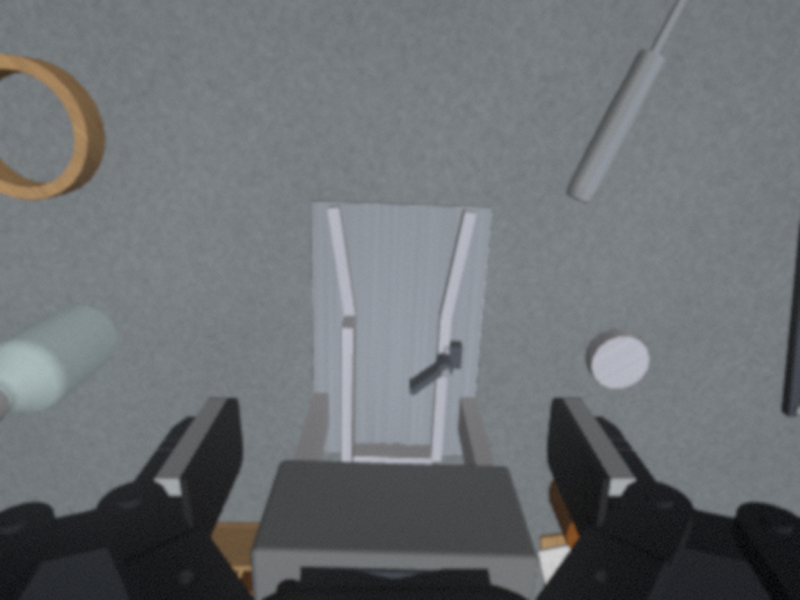

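View pics/clamp.png

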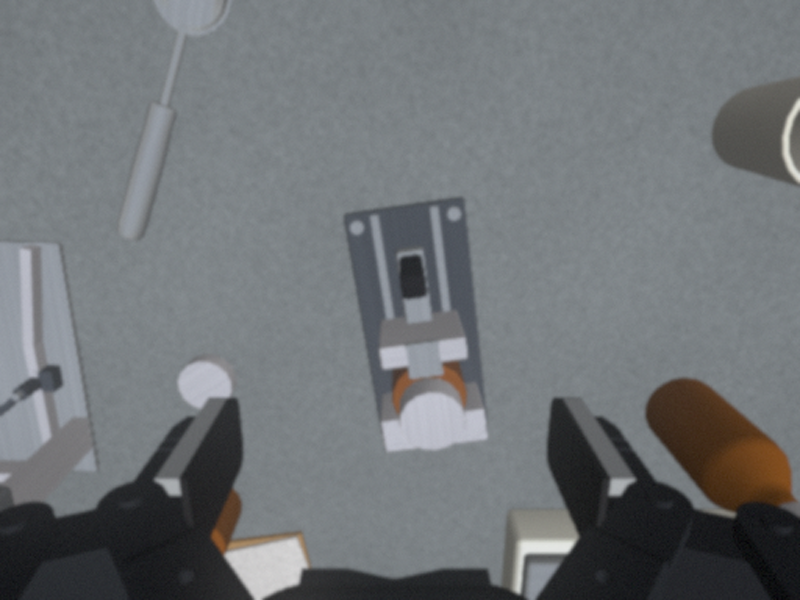

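The gate picture shows the floor's front corners at (313,202) and (491,209), the pawl's pin at (455,352) and its tip at (413,387). The head's lower front edge runs from (280,460) to (508,466). The clamp picture shows the cap's top at about (432,415) and the handle's top at about (413,289). The plate's corners are at (345,214), (463,198), (487,438) and (387,451).

Run:
```python
from h import *
import json
k=1/1.5625
def P(n,u,v,z):return onz(json.load(open(n+".json")),(u*k,v*k),z).round(1)
g=lambda *a:P("gate",*a)
L,Rr=g(280,460,105),g(508,466,105);print("head",L,Rr,(L+Rr)/2)
a,b=g(313,202,6),g(491,209,6);print("floor front",a,b,(a+b)/2)
print("floor far sides",g(316,390,6),g(473,400,6))
print("-y rail inner start/end top42",g(355,322,42),g(353,460,42)); print("+y rail inner top18",g(441,322,18),g(433,460,18))
print("mouth inner -y,+y z18",g(340,208,18),g(464,211,18))
print("pin",g(455,352,38),"tip",g(413,387,36))
c=lambda *a:P("clamp",*a)
for q in[(345,214),(463,198),(487,438),(387,451)]:print("plate",c(*q,10))
print("cap",c(432,416,94),"handle",c(413,289,85))
# blob centroids in raw
im=cv2.imread("pics/clamp_raw.png");v=im.max(2)
m=((v<45)).astype(np.uint8);m[:, :230]=0;m[:,300:]=0;m[250:]=0
n,l,s,ce=cv2.connectedComponentsWithStats(m);print(s[1:],ce[1:])
d=cv2.resize(im[100:300,190:340],(600,800),interpolation=cv2.INTER_CUBIC)[:600]
g2=cv2.resize(cv2.imread("pics/gate_raw.png")[120:310,150:360],(600,543),interpolation=cv2.INTER_CUBIC)
cv2.imwrite("pics/crops.png",np.hstack([cv2.resize(d,(390,390)),cv2.resize(g2,(400,390))]))
```

```text
head [ 648.7 -234.2  105. ] [653.  -95.2 105. ] [ 650.85 -164.7   105.  ]
floor front [ 507.2 -221.7    6. ] [512.  -96.6   6. ] [ 509.6  -159.15    6.  ]
floor far sides [ 654.7 -226.3    6. ] [ 663.6 -102.2    6. ]
-y rail inner start/end top42 [ 583.3 -191.5   42. ] [ 693.7 -195.5   42. ]
+y rail inner top18 [ 592.6 -130.6   18. ] [ 710.9 -133.6   18. ]
mouth inner -y,+y z18 [ 509.4 -201.7   18. ] [ 511.4 -117.2   18. ]
pin [ 607.4 -122.    38. ] tip [ 636.  -151.1   36. ]
plate [488.4 123.   10. ]
plate [476.8 209.3  10. ]
plate [679.1 237.6  10. ]
plate [691.9 152.8  10. ]
cap [607.1 183.8  94. ] handle [522.4 170.8  85. ]
[[257 165  12  12  64]] [[262.546875 170.734375]]
```

View pics/crops.png

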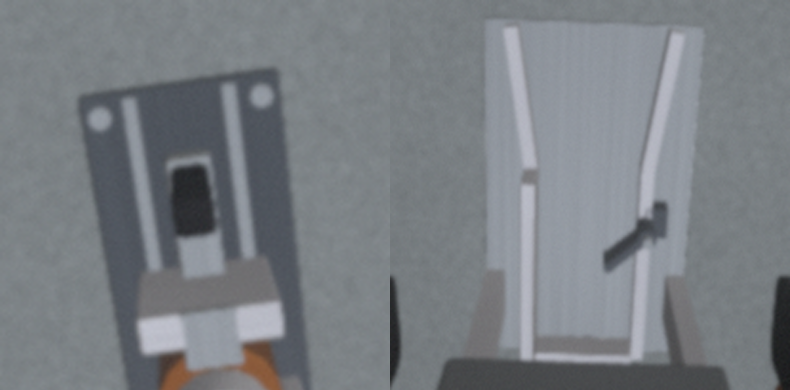

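The crops confirm the handle's top and the lane's lines. My estimates are: jar axis about (606.5,182) with clamp yaw 0.145, and gate origin about (650,-164.3) with yaw -0.036. Opening the jaw next.

```bash
cat >> h.py <<'E'
CY=0.145;CX=np.array([np.cos(CY),np.sin(CY),0]);JAR=np.array([606.5,182,0.])
GY=-0.036;GX=np.array([np.cos(GY),np.sin(GY),0]);GN=np.array([-GX[1],GX[0],0]);G0=np.array([650,-164.3,0.])
gp=lambda x,y,z:G0+x*GX+y*GN+np.array([0,0,z])
Z=np.array([0,0,1.])
E
python3 - <<'E'
from h import *
h=np.array([516,168.8,0]);o=down(CY+np.pi/2)
command_gripper(0.65,40)
goto(h+125*Z,o);print(move_l(h+50*Z,vel=120,force_limit=15))
command_gripper(0);s=sense();print(s["grip_width"],s["ft_force"])
print(move_l(h+50*Z-33*CX,vel=60,force_limit=60));s=sense();print(s["tcp_pos"],s["ft_force"])
command_gripper(0.65);move_l(h+130*Z-33*CX,vel=150)
goto(JAR-110*CX+170*Z,o);pause(.2)
c=get_calibration("wrist");im=get_image("wrist");cv2.imwrite("pics/open.png",cv2.resize(im,(800,600)))
for p in(JAR+94*Z,h+85*Z-33*CX):print(proj(c,p)*1.5625)
# cap top: bright round blob
print(sense()["clock"])
E
```

```text
False
-3.343616757790387e-05 [ 0.06371083 -0.26832794 -1.55886871]
False
[483.76922592 164.09897612  50.23721652] [-0.35602569  0.19743894  0.9197829 ]
[[395.01055232 471.84102014]]
[[395.12293811 254.24124807]]
9.425
```

View pics/open.png

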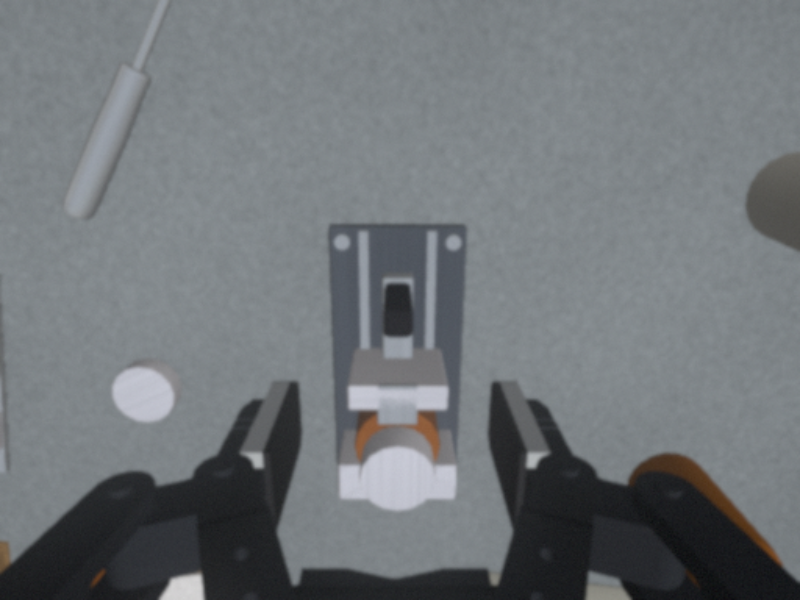

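The gripper shut fully, so it missed the handle. The jaw is still closed, with the handle's top at about (399,322) and the cap's top at (398,476) in this view. I'll recompute the handle from this.

Run:
```python
from h import *
c=get_calibration("wrist");im=cv2.imread("pics/open.png");k=1/1.5625
for u,v,z in((399,322,85),(399,335,85),(399,284,30),(398,476,94),(398,509,94)):print((u,v,z),onz(c,(u*k,v*k),z).round(1))
print(im[270:350:4,399].max(1),"\n",im[300,370:430:3].max(1),im[325,370:430:3].max(1))
cv2.imwrite("pics/hz.png",cv2.resize(im[260:360,350:450],(600,600)))
s=sense();print(s["tcp_pos"],s["grip_width"])
```

```text
(399, 322, 85) [520.  171.5  85. ]
(399, 335, 85) [527.4 172.6  85. ]
(399, 284, 30) [515.7 171.4  30. ]
(398, 476, 94) [609.5 184.2  94. ]
(398, 509, 94) [632.  187.5  94. ]
[ 93  99 140 125  47  43  45  42  43  43  46  48  51  50  51  53  62 141
 166 166] 
 [111  97  95  95  98  68  42  43  42  44  41  46  42  57  98  99  95  92
 111 157] [118  97  96  94  81  57  50  52  50  52  53  53  52  51  68  91  95  94
 117 160]
[496.63233267 165.93925452 168.62372948] 0.6464306833892769
```

View pics/hz.png

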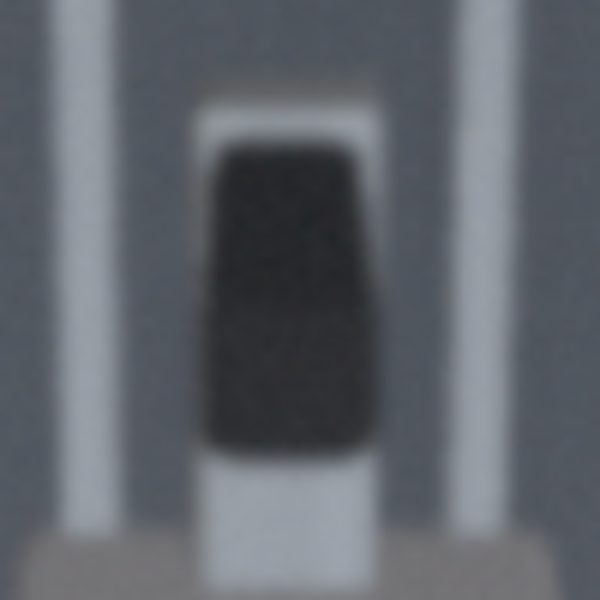

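Run:
```python
from h import *
c=get_calibration("wrist");t=get_calibration("top");s=get_calibration("scene");k=1/1.5625
W=np.array((398.7,323.3))*k
S=np.array((466,368))*k;T=np.array((302,293))*k
for n,a in(("WS",(c,W,s,S)),("WT",(c,W,t,T)),("TS",(t,T,s,S))):print(n,tri(*a))
S=np.array((437,399))*k;T=np.array((295,237))*k;W=np.array((398,476))*k
for n,a in(("WS",(c,W,s,S)),("WT",(c,W,t,T)),("TS",(t,T,s,S))):print("cap",n,tri(*a))
top=get_image("top");sc=get_image("scene")
a=cv2.resize(top[130:210,165:225],(400,533),interpolation=cv2.INTER_CUBIC);b=cv2.resize(sc[225:305,245:320],(400,427),interpolation=cv2.INTER_CUBIC)
o=np.zeros((533,800,3),np.uint8);o[:,:400]=a;o[:427,400:]=b;cv2.imwrite("pics/cmp.png",o)
```

```text
WS (array([521.7386634, 172.3710185,  81.6095579]), np.float64(1.5163604136960394))
WT (array([510.23495133, 165.68480235, 108.45118131]), np.float64(8.835369939278355))
TS (array([512.85777059, 168.12828771,  64.72394107]), np.float64(0.28152361943640025))
cap WS (array([604.81509169, 182.7975712 , 100.61543042]), np.float64(1.2790460639099648))
cap WT (array([607.90814738, 181.82491719,  95.43468141]), np.float64(4.339567801842379))
cap TS (array([605.72542918, 180.42605341,  99.70268504]), np.float64(3.7315291201425347))
```

View pics/cmp.png

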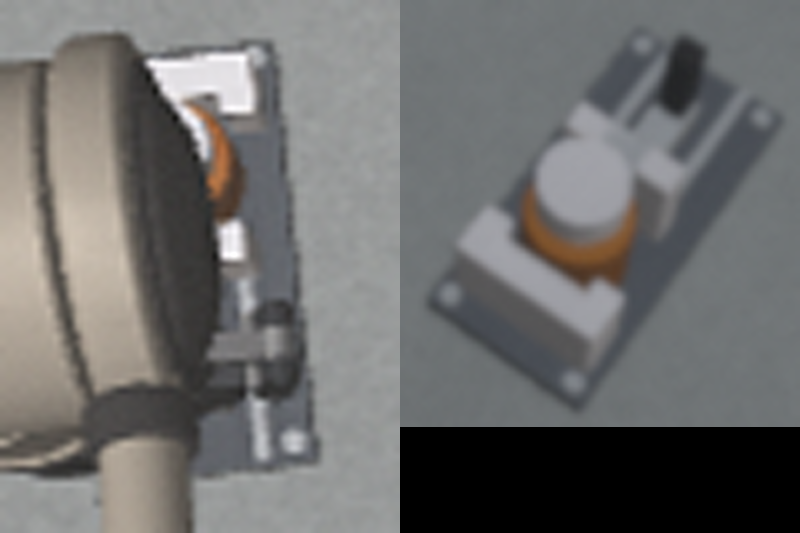

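Run:
```python
from h import *
h=np.array([520,171,0]);o=down(CY+np.pi/2)
goto(h+115*Z,o);print(move_l(h+48*Z,vel=120,force_limit=15));s=sense();print(s["tcp_pos"],s["grip_width"])
im=get_image("wrist");c=get_calibration("wrist")
command_gripper(0,40);s=sense();print(s["grip_width"],s["ft_force"],s["clock"])
im2=get_image("wrist");print(proj(c,[h+85*Z,h+48*Z]))
cv2.imwrite("pics/g.png",np.hstack([cv2.resize(i[80:384,60:440],(400,320)) for i in(im,im2)]))
```

```text
False
[520.75492472 171.16694484  49.23530274] 0.651883661495622
0.003608031635577428 [ 0.28741586  0.19245435 -0.01773505] 11.2
[[253.19771768 247.96617126]
 [252.99681106 217.24907308]]
```

View pics/g.png

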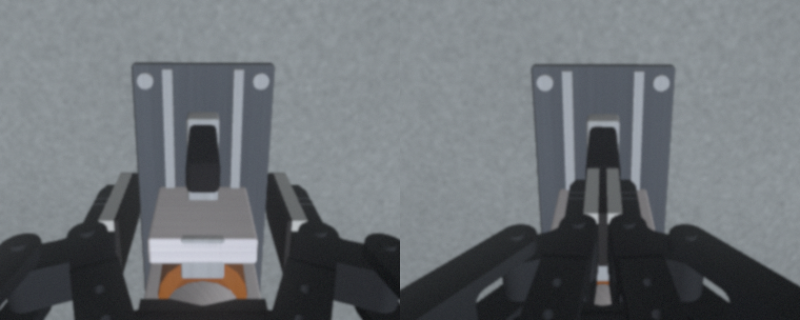

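Run:
```python
from h import *
s=sense();T=np.array(s["tcp_pos"]);R=cv2.Rodrigues(np.array(s["ee_rot"],float))[0];c=get_calibration("wrist")
im=get_image("wrist");cv2.imwrite("pics/tip.png",cv2.resize(im[200:360,190:320],(650,800))[:600])
print(T,s["clock"])
for row in(238,241,245):
    o,d=ray(c,(254,row));o=R.T@(o-T);d=R.T@d
    for y in(-11,0,11):print(row,y,(o+d*(y-o[1])/d[1]).round(1))
```

```text
[519.99269383 171.00696101  47.97267663] 11.25
238 -11 [  0.3 -11.  -45.5]
238 0 [  0.4   0.  -23.5]
238 11 [ 0.5 11.  -1.5]
241 -11 [  0.2 -11.  -48.3]
241 0 [  0.4   0.  -26.8]
241 11 [ 0.5 11.  -5.3]
245 -11 [  0.2 -11.  -52. ]
245 0 [  0.3   0.  -31.1]
245 11 [  0.5  11.  -10.1]
```

View pics/tip.png

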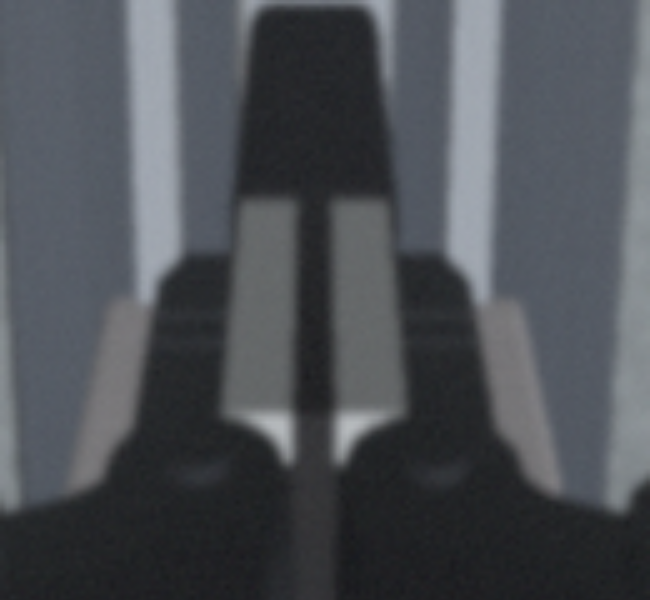

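The shut fingers appear over the handle's top rather than around it, so the tips seem to sit about 40 mm higher than the reported TCP. A gentle downward probe will check that.

Run:
```python
from h import *
h=np.array([520,171,0])
print(move_l(h+22*Z,vel=20,force_limit=5));s=sense();print(s["tcp_pos"],s["ft_force"],s["qpos"],s["clock"])
```

```text
True
[520.28274007 171.07560889  45.83739822] [-0.34018674 -0.02310468  5.38329727] [ 1.77725778e-01  5.40046596e-01  1.65116264e+00 -2.64325795e-06
  9.49723174e-01 -1.53812457e+00] 11.7167
```

The touch came at TCP z = 45.8, against a handle top at 85. So the real fingertips sit about 39 mm behind the reported TCP along tool z, which agrees with the camera reading of about 40. I'll correct for that from here on.

```bash
cat >> h.py <<'E'
D=39.2   # real fingertips are D behind the reported TCP (measured by touch)
def tool(tip,ori): # command for a wanted real tip position
    return np.array(tip,float)+D*cv2.Rodrigues(np.array(ori,float))[0][:,2]
E
python3 - <<'E'
from h import *
h=np.array([520,171,0]);o=down(CY+np.pi/2);t=lambda p:tool(p,o)
move_l(t(h+98*Z));command_gripper(0.65,40)
print(move_l(t(h+50*Z),vel=100,force_limit=12));command_gripper(0);s=sense();print(s["tcp_pos"],s["grip_width"],s["ft_force"])
if s["grip_width"]>.08:
    print(move_l(t(h+50*Z-34*CX),vel=60,force_limit=50));s=sense();print(s["tcp_pos"],s["ft_force"])
    command_gripper(0.65);print(move_l(t(h+120*Z-34*CX),vel=200))
    im=get_image("wrist");c=get_calibration("wrist");cv2.imwrite("pics/open2.png",cv2.resize(im,(600,450)))
    print(proj(c,[JAR+94*Z])*600/512)
print(sense()["clock"])
E
```

```text
False
[520.3958909  171.08132959  11.45793834] 0.18164459282381254 [-0.74313431  0.06069058  4.96978359]
False
[485.40979317 166.05475359  11.41357199] [-1.96435159  0.03881954  8.41564253]
False
[[293.66235878 469.90910326]]
15.3333
```

View pics/open2.png

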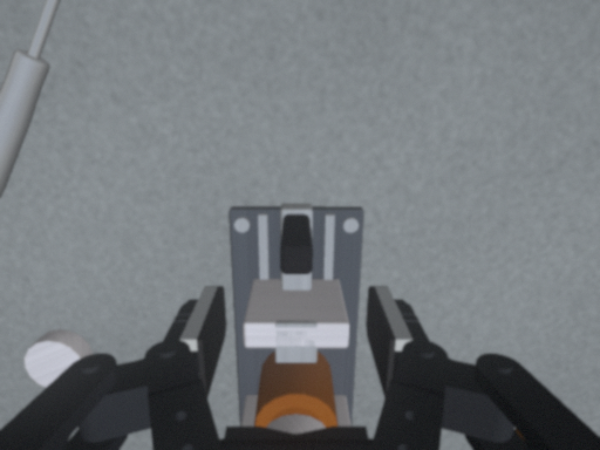

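The handle is gripped (width 0.18, about 15 mm) and the jaw is open about 34 mm, with its lip clear of the jar. Next I'll pick the jar and carry it to the lane.

```bash
cat >> h.py <<'E'
JAR=np.array([609.5,184.,0.])
GY=-0.034;GX=np.array([np.cos(GY),np.sin(GY),0]);GN=np.array([-GX[1],GX[0],0]);G0=np.array([650.5,-163.9,0.])
E
python3 - <<'E'
from h import *
o=down(CY+np.pi/2);t=lambda p:tool(p,o);og=down(GY+np.pi/2)
command_gripper(0.85,40)
move_l(t(JAR-60*CX+130*Z),vel=200);move_l(t(JAR+115*Z),vel=150)
print(move_l(t(JAR+65*Z),vel=80,force_limit=10));command_gripper(0);s=sense();print(s["grip_width"],s["ft_force"],s["tcp_pos"])
if s["grip_width"]>.4:
    print(move_l(t(JAR+130*Z),vel=80,force_limit=25));s=sense();print(s["grip_width"],s["ft_force"])
    if s["grip_width"]>.4:
        move_l(tool(gp(-70,0,130),og),og,vel=180)
        print(move_l(tool(gp(-70,0,68),og),vel=100,force_limit=10))
        print(move_l(tool(gp(-70,0,58),og),vel=15,force_limit=4))
s=sense();print(s["grip_width"],s["ft_force"],s["tcp_pos"],s["clock"])
E
```

```text
False
0.5040815747130459 [-0.82585931 -0.39382141  4.49861759] [609.98915226 183.97123151  26.61883571]
False
0.5017151346960019 [-0.247064   -0.52869266 -3.08537485]
False
True
0.5030103093148917 [0.20707385 0.11165821 5.09409633] [ 580.75345191 -161.64487188   22.60062608] 22.125
```

The jar is on the lane floor: real tip z is 61.8 against 61 expected, and 5 N came at touchdown. I'll release it, shut the fingers, tilt 40° and push.

```bash
cat >> h.py <<'E'
TH=0.70
_z=np.sin(TH)*GX-np.cos(TH)*Z
OP=cv2.Rodrigues(np.c_[GN,np.cross(_z,GN),_z])[0].ravel()
CF=11*np.cos(TH);CU=11*np.sin(TH)   # contact edge ahead of / above the tip centre
pp=lambda x,z,y=0:tool(gp(x-CF,y,z-CU),OP)   # contact edge at gate x, height z
E
python3 - <<'E'
from h import *
og=down(GY+np.pi/2)
command_gripper(0.85);print(move_l(tool(gp(-70,0,125),og),vel=150,force_limit=15))
for x in(-140,-117,-50,0):
    q=ik(pp(x,27),OP);print(x,q)
move_l(tool(gp(-190,0,150),og),vel=250);command_gripper(0)
goto(pp(-135,90),OP);print(move_l(pp(-135,27),vel=100,force_limit=10))
pause(.2);c=get_calibration("wrist");im=get_image("wrist");cv2.imwrite("pics/push.png",cv2.resize(im,(600,450)))
s=sense();print(s["tcp_pos"],s["ft_force"],s["clock"],proj(c,[gp(-97,0,27),gp(-97-38,0,27),gp(0,0,105)])*600/512)
E
```

```text
False
-140 [-0.69747355  0.60261505  2.30994332  2.25051727  0.53532613  1.84844626]
-117 [-0.65673297  0.61087213  2.25397466  2.235407    0.49762965  1.91118177]
-50 [-0.56110738  0.64741094  2.08698689  2.14217609  0.39549049  2.11425957]
0 [-0.50627539  0.68422823  1.95766708  2.00828203  0.32946201  2.31004892]
False
[ 532.67096275 -160.03991845   -9.46455585] [-0.54098638 -0.30062272  0.38213536] 29.0333 [[296.31848207 345.8386749 ]
 [296.45949255 321.83264837]
 [296.14755726 521.65296629]]
```

View pics/push.png

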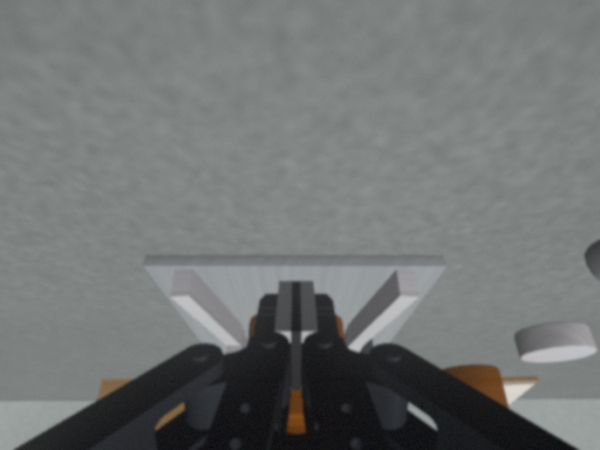

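This is the last picture. It shows the fingertips at column 296, the lane mouth's mid-line at about 295 and the jar's mid-line at about 296, so the push is well centred. Now pushing.

Run:
```python
from h import *
r=move_l(pp(-60,27),vel=50,force_limit=18);s=sense();print(r,s["tcp_pos"],s["ft_force"])
x=-60
while not r and x<2:
    x+=6 if x<-12 else 2.5
    r=move_l(pp(x,27),vel=30,force_limit=22);s=sense();print(round(x,1),r,np.round(s["ft_force"],1))
print(s["tcp_pos"],pp(x,27),s["clock"])
```

```text
False [ 606.89946104 -162.62424422  -10.23404317] [-6.37971491 -1.05613282  4.09722217]
-54 False [-2.9 -1.9 -1.1]
-48 False [-1.5 -0.8 -1.2]
-42 False [-1.7 -1.8 -0.4]
-36 False [-1.7 -0.1 -1.4]
-30 False [-0.3 -1.   1.4]
-24 False [-0.8  0.7  0.3]
-18 False [-1.1  0.7  0.2]
-12 False [-0.5  0.5 -1. ]
-9.5 False [-0.7 -0.2  0.3]
-7.0 False [-2.2  0.   0.1]
-4.5 False [-0.6 -0.4 -0.7]
-2.0 False [-2.5 -0.5 -1. ]
0.5 False [-11.2  -0.9   6.2]
3.0 False [-26.8  -0.   16. ]
[ 666.829004   -164.55307709  -10.97973112] [ 670.32860282 -164.5744324   -10.0682083 ] 34.9833
```

The force rose only at contact x of about 0, where the end stop is. Backing off, then comparing the pawl numerically with the first gate picture, taken from the same pose.

Run:
```python
from h import *
move_l(pp(-70,27),vel=100);move_l(pp(-150,110),vel=200)
goto((530,-165,200),down(np.pi/2));command_gripper(0.85);command_gripper(1.0);pause(.3)
im=get_image("wrist");c=get_calibration("wrist");print(sense()["ft_force"],sense()["clock"])
cv2.imwrite("pics/end_raw.png",im);a=cv2.imread("pics/gate_raw.png")
def f(i):
    m=(i.max(2)<95).astype(np.uint8);m[:210]=0;m[258:]=0;m[:,:235]=0;m[:,298:]=0
    n,l,s,ce=cv2.connectedComponentsWithStats(m);k=1+s[1:,4].argmax();return s[k],ce[k]
print("pawl before",f(a),"after",f(im))
for P in((-10,13,36),(-28,35,36),(-21,32-29,0)):print(proj(c,gp(*P)))
# amber jar pixels / cap
h=cv2.cvtColor(im,cv2.COLOR_BGR2HSV);m=((h[...,1]>120)&(h[...,0]<25)).astype(np.uint8);m[:, :215]=0;m[:,290:]=0;m[:200]=0
ys,xs=np.nonzero(m);print("amber",len(ys),(xs.min(),xs.max(),ys.min(),ys.max()) if len(ys) else None)
print("expected rear of jar at axis 27:",proj(c,[gp(0,0,6),gp(0,0,58),gp(27,-27,30),gp(27,27,30)]))
d=np.abs(im.astype(int)-a).max(2)>30;d[250:]=0
n,l,s,ce=cv2.connectedComponentsWithStats(d.astype(np.uint8));print("changed blobs",[list(x) for x in s[1:] if x[4]>20])
```

```text
[-0.09369376  0.64020943  0.12809584] 41.575
pawl before (array([263, 227,  28,  22, 202], dtype=int32), array([276.1039604 , 236.92574257])) after (array([262, 227,  29,  26, 226], dtype=int32), array([275.65929204, 237.86283186]))
[[265.0828087  251.65831702]]
[[285.45381017 237.92822762]]
[[256.2782808  229.01843215]]
amber 528 (np.int64(226), np.int64(271), np.int64(257), np.int64(293))
expected rear of jar at axis 27: [[253.2477987  246.6244171 ]
 [253.39912257 269.4711737 ]
 [229.73997282 275.9764878 ]
 [275.26092431 277.3071283 ]]
changed blobs [[np.int32(237), np.int32(246), np.int32(24), np.int32(4), np.int32(67)]]
```

```bash
python3 -c "
from h import *
pause(.3);print(finish_job(),sense()['clock'])"
```

```text
the job is handed in; nothing more can be done
the job is handed in; nothing more can be done
```

I handed the job in at about 42 s on the robot's clock. The last checks show the jar standing between the pawl and the end stop, with the pawl back at rest. No verdict was reported.

**What I did**
- **Clamp:** I slid the jaw open about 34 mm by its handle and lifted the jar out by its cap.
- **Lane:** I set the jar down near gate x = -70 mm. I then pushed it with shut fingers tilted 40° until the force rose at the end stop, to about 27 N.

**Last checks** (numeric, from a wrist picture at the pose of the first gate picture)
- **Pawl:** its blob is within about 1 pixel of its first position. The blob is 4 rows taller, which I put down to the jar's dark edge touching it.
- **Jar position:** its rear is near gate x = 0, so its axis is at about 27 mm. It sits roughly 4 to 5 mm to the -y side, which is inside the 15 mm limit.
- **Bystanders:** nothing else changed in the upper part of that picture. I did not measure each bystander separately.
- **Robot:** it stood clear and was touching nothing.

**What failed or disagreed**
- **Missed grasps:** my first two tries at the handle closed on nothing. The real fingertips lie about 39 mm behind the reported TCP, which a touch probe and the wrist camera both showed. I corrected for this in every later move.
- **Pawl force:** I saw only about 6 N as the jar met the pawl, and no separate force peak as it passed. That it snapped shut rests on the picture comparison alone.
- **Pictures:** I viewed all 12 allowed pictures, so the final state was checked by numbers rather than by eye.

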